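# Sweep a broken dish off the sagging pantry shelf

## Robot

A 7-joint arm with a two-finger parallel gripper is mounted at the origin on the work surface. World frame = base frame: x ahead of the robot, y to its left, z up, the work surface at z = 0. Lengths are in m, angles in rad, forces in N, time in s.
With the tool pointing down it reaches from about 0.4 to 0.9 m from the base axis. Payload 5.5 kg.
Tool frame: the origin (TCP) lies midway between the tips of the shut fingers; the grasp point (between the pads) lies 19 mm behind it (manip.grip_depth is the distance from the TCP to the grasp point, in m); z points along the fingers, x is the direction in which the jaws open and shut, and the axes are right-handed (so a half turn about z gives the same grasp; the last joint's range is limited). The gripper opens to 92 mm and grips with 3 to 60 N. Pads are 19 mm wide; open, the fingers measure 130 mm over their backs; the gripper's body (75 mm by 190 mm) begins 47 mm behind the grasp point.
Start: joints at [-0.908, 0.501, -0.427, 1.55, 0.221, 1.138, -0.21], TCP at [0.253, 0.599, 0.227] pointing down, gripper open.
Joint ranges: [-2.88, 2.88], [-0.31, 2.03], [-1.54, 1.56], [0.2, 2.42], [-1.41, 4.55], [0.19, 2.02], [-2.57, 2.57]. Speed limits (rad/s): [2.57, 2.57, 3.14, 3.14, 3.14, 3.14, 3.14].

## Interface

Orientations are given as a unit quaternion [x, y, z, w].
In Python, from bench import manip, effector, viewer gives the robot as it stands. Calls block until the motion is done:
- manip.move_pose(position, orientation): joint-space move of the TCP to a pose.
- manip.servo_line(position, ori=None, vel=0.15): straight line of the TCP; ori=None keeps the orientation; vel is the mean speed in m/s.
- manip.movej(angles): joint-space move.
- effector.open_jaws() and effector.close(f_grip=None): open the fingers fully, or close them until they stop; f_grip is the grip in N (None keeps the last).
- manip.sleep(seconds).
- manip.solve_ik(position, orientation): joint angles nearest the present ones, or None.
- viewer.get_image(name): name is "scene" or "side" or "wrist"; returns the picture (480x640x3 uint8, red, green, blue); there is no depth.
- viewer.get_calibration(name): a dict with "vfov" (degrees; the focal length in pixels is half the picture's height over the tangent of half this angle, whatever the lens; pixels are square), "cx", "cy" (the principal point, pixels), "eye" and "attitude" of the camera in the world. Camera axes: x right, y down, z forward; pixel columns grow to the right and rows downward; lengths in m; the calibration is good to about 2 mm. A picture is of the moment at which its call begins: read the wrist's pose just before it. get_calibration takes no time and is no camera call; for the wrist camera it gives the pose at the moment of the call.
A pose or a line that the arm cannot do raises manip.PlanningError and nothing moves.
- manip.hand_in(): hands the job in, once; it reports no verdict.
Readings, each from a call of its own:
- manip.current_clock(): time.
- manip.current_q(): joint angles.
- manip.current_joint_velocities(): joint speeds.
- manip.current_tau(): joint torques, N m.
- manip.current_tool_pos(): TCP position.
- manip.current_tcp_rot(): TCP orientation.
- manip.current_force(): force on the tool from outside, world axes, zero at the start.
- manip.current_wrist_torque(): the same for the moment, N m.
- manip.current_finger_gap(): finger opening in m.
Only numpy, scipy, OpenCV 4.12 (cv2) and the standard library are available. Lean on these libraries where they do the work, as an engineer would, in place of code of your own. Each camera call takes 0.05 s, during which the arm holds its last target.

## Task

A small dish has broken on the pantry shelf. Take the bench scraper from its wooden stand and, with its steel edge resting lightly on the sagging board, sweep all five pieces off the front edge into the grey bin below, without bending the weak shelf further down, touching the sharp pieces with the gripper or disturbing the other things. Then stand the scraper back upright in the slot of its stand.

Things in the scene. Friction and masses are not known exactly. Their poses are not given: they have to be found in the camera images.
- shelf: fixed white tiled upstand and two grey steel brackets carrying a brown board. Origin on the counter below the middle of the board's front edge (nearest the robot), x back to the upstand, y along the edge, z up. Board: x 0 to 230 mm, y -225 to 225 mm, 18 mm thick, top at z 110 mm if it were level, but it sags (see shelf_rear). Upstand: x 232 to 252 mm, up to z 125 mm
- shelf_rear (a point): middle of the board's rear top edge, shelf x 230 mm, 110 mm above the counter. From here the bent brackets let the board slope straight down to the front by an unmeasured angle, 0 to 0.06 rad, new each time (front edge 0 to 14 mm low), level along y: to be felt. The weak brackets bend further, for good, under more than about 12 N at the front edge, twice that half-way back
- bin: an open grey plastic bin with a black lip, 135 mm (its x) by 270 mm (its y) by 65 mm high, walls 4 mm, 0.8 kg, standing loose on the counter with its rear wall about 12 mm under the board's front edge; origin at the middle of its underside, z up
- piece1: a flat, irregular broken piece of a small glazed teal dish (cream on its upper side), 35 to 48 mm across and 5 to 8 mm thick, with an upturned rim 6 mm wide and 6 mm higher along one edge, about 25 g; origin in the middle of its thickness, z up as it lies at the start
- piece2: a flat, irregular broken piece of a small glazed teal dish (cream on its upper side), 35 to 48 mm across and 5 to 8 mm thick, with an upturned rim 6 mm wide and 6 mm higher along one edge, about 25 g; origin in the middle of its thickness, z up as it lies at the start
- piece3: a flat, irregular broken piece of a small glazed teal dish (cream on its upper side), 35 to 48 mm across and 5 to 8 mm thick, about 25 g; origin in the middle of its thickness, z up as it lies at the start
- piece4: a flat, irregular broken piece of a small glazed teal dish (cream on its upper side), 35 to 48 mm across and 5 to 8 mm thick, about 25 g; origin in the middle of its thickness, z up as it lies at the start
- piece5: a flat, irregular broken piece of a small glazed teal dish (cream on its upper side), 35 to 48 mm across and 5 to 8 mm thick, with an upturned rim 6 mm wide and 6 mm higher along one edge, about 25 g; origin in the middle of its thickness, z up as it lies at the start
- scraper: bench scraper, 0.22 kg: steel blade 140 mm wide, 3 mm thick, under a dark wooden flat-sided handle 22 mm thick, 132 mm long, 28 mm high. Origin at the handle's centre, x across the thickness, y along handle and edge, z up; working edge 90 mm below the origin, handle's underside 14 mm below. Starts in the stand, edge down, leaning up to 5 degrees
- stand: fixed wooden block, 60 mm (x) by 170 mm (y) by 52 mm high, with a slot along y for the blade: 5.5 mm wide, 152 mm long, its floor 8 mm above the counter; above 40 mm height its mouth is bevelled, 24 mm wide at the top. Origin at the middle of its underside. With the edge on the slot's floor the handle's centre is 98 mm above this origin
- mug: bystander: teal mug, 80 mm diameter, 90 mm high, with a handle, on the board at one end; origin at the middle of its underside
- creamer: bystander: small glass creamer with a steel cap, 60 mm diameter, 79 mm high, with a small handle, on the board at the other end; origin at the middle of its underside
- lidbox: bystander: light wooden box with a hinged lid, 140 mm by 180 mm by 95 mm high plus a dark knob, on the counter on the side away from the stand; origin at the middle of its underside
- lidbox_lid (a joint): hinge angle of the wooden box's lid, 0 closed, positive open; it is to stay closed
- dripper: bystander: clear plastic dripper cone, 112 mm diameter, 80 mm high, with a handle, on the counter behind the wooden box; origin at the middle of its underside
- spoon: bystander: stainless measuring spoon 120 mm long lying on the wooden box's lid; origin at its underside
Not all that is in view belongs to the job. What is shaped like the piece5 but purple or red is not meant.

How it is judged:
On the way, in this order (a step that is already met when the one before it is completed fails the run):
1. the scraper's edge bears on the board (contact force between scraper and shelf above 0.5 N and contact force between scraper and stand below 0.1 N), for 0.15 s.
2. all five pieces lie in the bin (x of piece1 in the frame of bin between -0.065 and 0.065 m and y of piece1 in the frame of bin between -0.133 and 0.133 m and z of piece1 in the frame of bin between 0 and 0.055 m and x of piece2 in the frame of bin between -0.065 and 0.065 m and y of piece2 in the frame of bin between -0.133 and 0.133 m and z of piece2 in the frame of bin between 0 and 0.055 m and x of piece3 in the frame of bin between -0.065 and 0.065 m and y of piece3 in the frame of bin between -0.133 and 0.133 m and z of piece3 in the frame of bin between 0 and 0.055 m and x of piece4 in the frame of bin between -0.065 and 0.065 m and y of piece4 in the frame of bin between -0.133 and 0.133 m and z of piece4 in the frame of bin between 0 and 0.055 m and x of piece5 in the frame of bin between -0.065 and 0.065 m and y of piece5 in the frame of bin between -0.133 and 0.133 m and z of piece5 in the frame of bin between 0 and 0.055 m), for 0.2 s.
At the end, for the whole second after the job is handed in: All five pieces lie at rest inside the bin, below its rim; the bin stands level; the scraper is released and at rest in the stand's slot with its edge on the slot's floor (handle centre 94 to 102 mm above the counter, within 16 mm of the stand's middle, leaning less than 8 degrees) (all of step 2 and linear speed of each of piece1, piece2, piece3, piece4, piece5, scraper below 0.02 m/s and horizontal distance between scraper and stand below 0.016 m and height (world z) of scraper between 0.094 and 0.102 m and angle between scraper's own z axis and vertical below 0.14 rad and angle between bin's own z axis and vertical below 0.05 rad); the robot touches nothing.
It fails at once if a finger touches a broken piece (contact force between the fingers and piece1 above 0.3 N or contact force between the fingers and piece2 above 0.3 N or contact force between the fingers and piece3 above 0.3 N or contact force between the fingers and piece4 above 0.3 N or contact force between the fingers and piece5 above 0.3 N).
It fails at once if the shelf board is bent further down, by more than about 3 mm at its front edge (distance of board_c0 from where it was at the start of the episode above 0.0015 m).
It fails at once if the mug, creamer, dripper or spoon is moved more than 20 mm or the mug, creamer or dripper tipped (distance of any of mug, creamer, dripper, spoon from where it was at the start of the episode above 0.02 m or angle between any of mug, creamer, dripper's own z axis and vertical above 0.3 rad).
It fails at once if the bin is shoved more than 25 mm or tipped (distance of bin from where it was at the start of the episode above 0.025 m or angle between bin's own z axis and vertical above 0.3 rad).
It fails at once if the wooden box is opened (value of joint lidbox_lid above 0.1 rad).
It also fails if it takes over 72 s, if anything falls off the work surface, if the arm or the gripper's body presses on something with over 40 N, if the wrist force passes 120 N, or if a joint passes its speed limit or range.

## Working session

There is one attempt and no reset: what is moved stays moved. The work goes in short steps, each a Python script; the robot and the scene stay as the last script left them, time stands still between calls to the robot, and variables do not carry over. Pictures are saved under pics/ and viewed, and the job is handed in when it is done.

```bash
ls; mkdir -p pics
python3 - <<'E'
from bench import manip, effector, viewer
import cv2
for n in ["scene","side","wrist"]:
    print(n, viewer.get_calibration(n))
    im=viewer.get_image(n); cv2.imwrite(f"pics/{n}0.png", im[:,:,::-1])
print(manip.current_clock(), manip.current_tool_pos(), manip.current_tcp_rot(), manip.current_force(), manip.grip_depth)
E
```

```text
pics
scene {'vfov': 48.55961052890776, 'cx': 317.26442566105135, 'cy': 248.38383325288373, 'eye': array([ 1.21916741, -0.85876915,  0.9450325 ]), 'attitude': array([ 0.85871634,  0.27081954, -0.13318019, -0.41415704])}
side {'vfov': 50.56573550570779, 'cx': 326.67972942747673, 'cy': 239.8263368628041, 'eye': array([ 0.42960479, -0.84362872,  0.84190661]), 'attitude': array([ 0.90618399, -0.10119691,  0.04382426, -0.40825139])}
wrist {'vfov': 62.68213963365162, 'cx': 316.0409867085754, 'cy': 237.5683579611477, 'eye': array([0.1786879 , 0.62952797, 0.38394012]), 'attitude': array([0.82362342, 0.54687155, 0.08226216, 0.1257335 ])}
0.15 [0.25281658 0.59821873 0.22589064] [ 8.33416263e-01  5.52645214e-01 -6.49849923e-04  4.21693949e-04] [ 0.17151294 -0.91873437 -0.94745118] 0.0188
```

View pics/scene0.png

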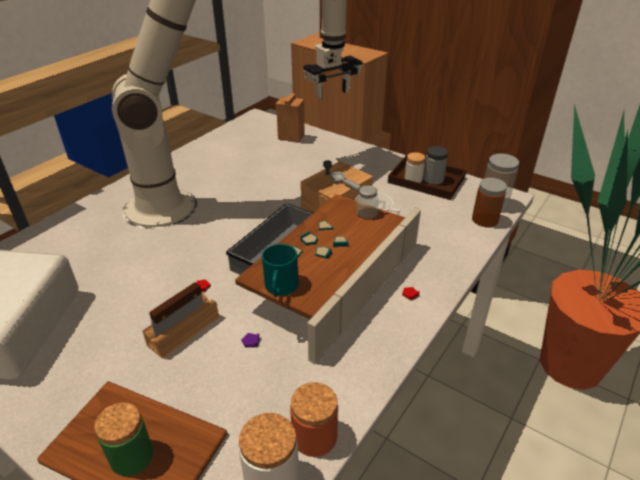

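View pics/side0.png

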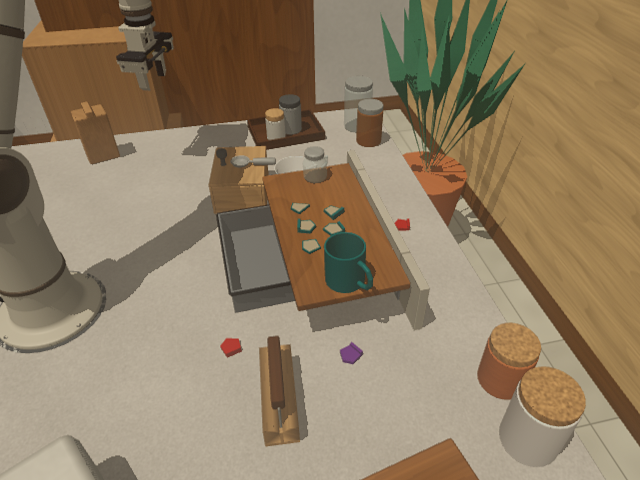

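View pics/wrist0.png

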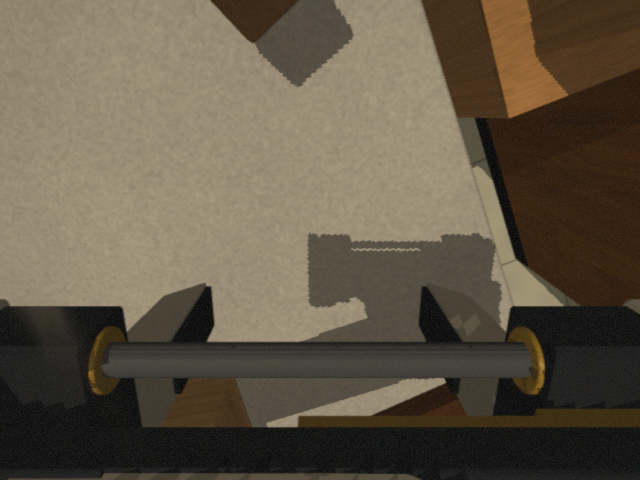

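The cream-topped teal pieces are on the board at side (301,208), (333,211), (306,227), (333,229) and (310,245). The red and purple five-sided ones on the counter at (231,347), (403,225) and (351,353) are distractors. I'll enlarge the crops next.

```bash
cat > h.py <<'E'
import numpy as np, cv2
from scipy.spatial.transform import Rotation as R
from bench import manip, effector, viewer
def ray(cal,u,v,h=480):
    f=h/2/np.tan(np.radians(cal['vfov'])/2)
    d=np.array([(u-cal['cx'])/f,(v-cal['cy'])/f,1.0])
    q=np.array(cal['attitude']); return np.array(cal['eye']), R.from_quat(q).apply(d/np.linalg.norm(d))
def onz(cal,u,v,z):
    e,d=ray(cal,u,v); return e+d*(z-e[2])/d[2]
def proj(cal,P,h=480):
    f=h/2/np.tan(np.radians(cal['vfov'])/2)
    c=R.from_quat(cal['attitude']).inv().apply(np.atleast_2d(P)-cal['eye'])
    return np.c_[cal['cx']+f*c[:,0]/c[:,2],cal['cy']+f*c[:,1]/c[:,2]]
def tri(rays):
    A=np.zeros((3,3));b=np.zeros(3)
    for e,d in rays:
        M=np.eye(3)-np.outer(d,d);A+=M;b+=M@e
    return np.linalg.solve(A,b)
def shot(cam,name,crop=None,k=1):
    cal=viewer.get_calibration(cam); im=viewer.get_image(cam)[:,:,::-1].copy()
    cv2.imwrite(f'pics/{name}_raw.png',im)
    if crop:
        x0,y0,x1,y1=crop; im=cv2.resize(im[y0:y1,x0:x1],None,fx=k,fy=k,interpolation=cv2.INTER_CUBIC)
    cv2.imwrite(f'pics/{name}.png',im); np.save(f'pics/{name}.npy',cal,allow_pickle=True); return im,cal
E
python3 - <<'E'
from h import *
im=cv2.imread('pics/side0.png'); cv2.imwrite('pics/side0c.png',cv2.resize(im[140:340,210:430],None,fx=3,fy=3,interpolation=cv2.INTER_CUBIC))
cv2.imwrite('pics/side0d.png',cv2.resize(im[310:460,200:400],None,fx=4,fy=4,interpolation=cv2.INTER_CUBIC))
im=cv2.imread('pics/scene0.png'); cv2.imwrite('pics/scene0c.png',cv2.resize(im[160:370,210:430],None,fx=2.8,fy=2.8,interpolation=cv2.INTER_CUBIC))
cv2.imwrite('pics/scene0d.png',cv2.resize(im[260:370,120:270],None,fx=5,fy=5,interpolation=cv2.INTER_CUBIC))
E
```

```text
(no output)
```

View pics/side0c.png

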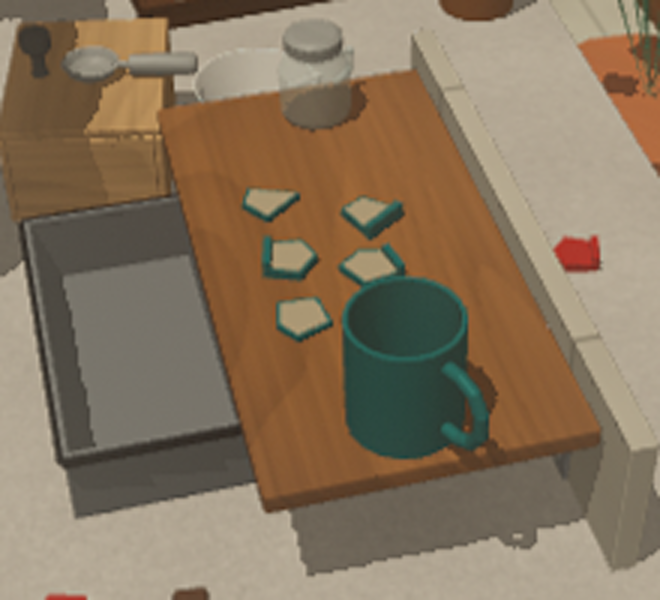

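View pics/side0d.png

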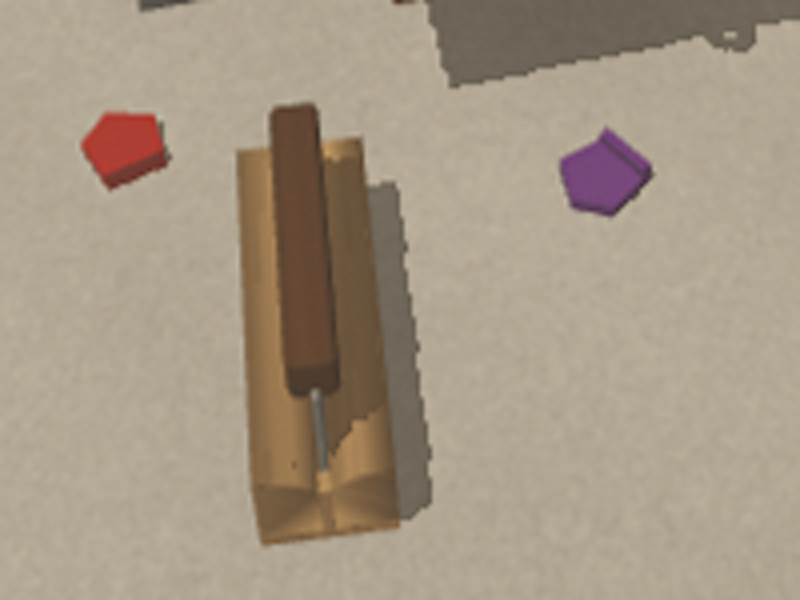

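View pics/scene0c.png

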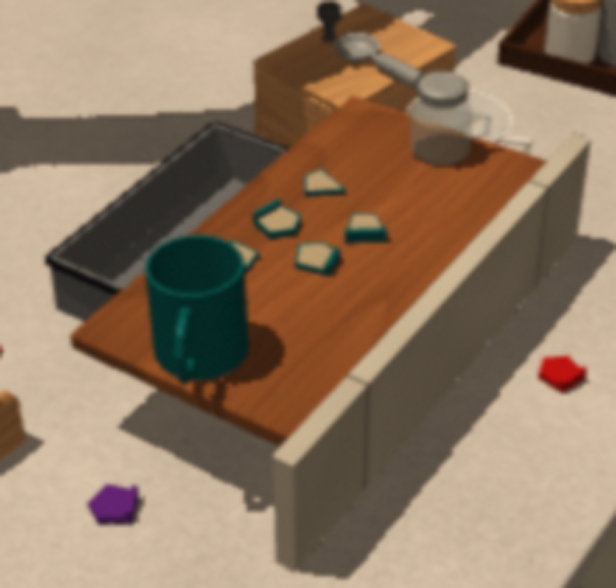

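View pics/scene0d.png

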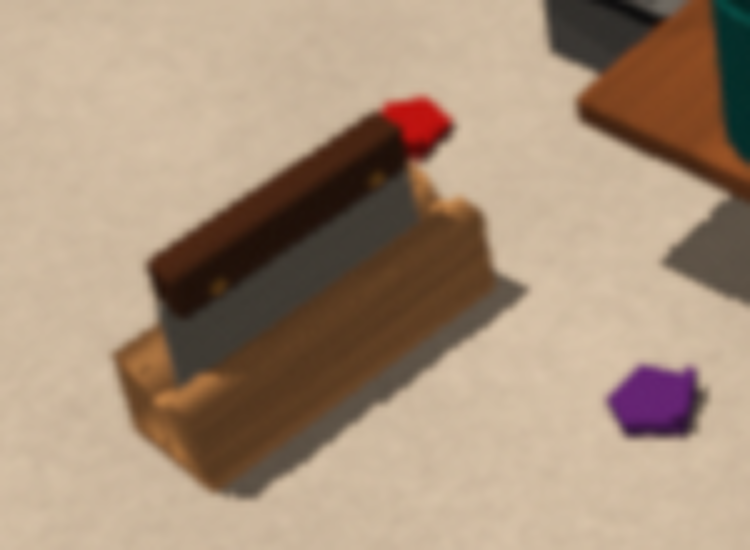

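Run:
```python
from h import *
cal=viewer.get_calibration('side'); cs=viewer.get_calibration('scene')
def s(c,z): return onz(cal,c[0]/3+210,c[1]/3+140,z).round(4)
print('upstand front top far',s((413,38),.125),'near',s((605,450),.125))
print('board front far',s((160,112),.1),'near',s((266,500),.1), 'rear near', s((600,432),.11))
for n,c in dict(a=(268,201),b=(370,212),c=(290,258),d=(370,265),e=(303,316)).items(): print(n,s(c,.11))
print('mug rim c',s((405,320),.195)); print('creamer cap',s((312,35),.185))
def t(c,z): return onz(cal,c[0]/4+200,c[1]/4+310,z).round(4)
print('stand top',t((237,150),.052),t((362,138),.052),t((253,487),.052),t((397,475),.052))
print('handle top',t((272,106),.112),t((316,104),.112),t((290,370),.112),t((338,365),.112))
print('bin lip', s((22,222),.065), s((65,462),.065))
print('box',s((8,22),.095),s((2,135),.095),s((168,18),.095),s((165,132),.095))
```

```text
upstand front top far [0.735  0.2734 0.125 ] near [ 0.7317 -0.2305  0.125 ]
board front far [0.5058 0.2463 0.1   ] near [ 0.5162 -0.2021  0.1   ] rear near [ 0.7403 -0.2017  0.11  ]
a [0.5715 0.0912 0.11  ]
b [0.646  0.0599 0.11  ]
c [0.575  0.0192 0.11  ]
d [ 0.6315 -0.002   0.11  ]
e [ 0.5718 -0.0463  0.11  ]
mug rim c [ 0.6173 -0.1569  0.195 ]
creamer cap [0.631  0.2026 0.185 ]
stand top [ 0.4308 -0.2441  0.052 ] [ 0.4897 -0.2503  0.052 ] [ 0.4166 -0.4138  0.052 ] [ 0.4753 -0.4217  0.052 ]
handle top [ 0.4489 -0.2692  0.112 ] [ 0.4682 -0.2725  0.112 ] [ 0.4383 -0.4007  0.112 ] [ 0.4573 -0.4027  0.112 ]
bin lip [0.3793 0.166  0.065 ] [ 0.3918 -0.1075  0.065 ]
box [0.387  0.4318 0.095 ] [0.3721 0.2496 0.095 ] [0.5333 0.4054 0.095 ] [0.5066 0.2232 0.095 ]
```

Run:
```python
from h import *
def q(th): return np.array([np.cos(th/2),np.sin(th/2),0,0])
qs=q(-0.082)
for p in [(.62,-.04,.36),(.45,-.40,.33),(.453,-.333,.2),(.453,-.333,.08),(.70,-.03,.2),(.70,.08,.2),(.47,.08,.2),(.47,-.03,.18)]:
    for th in (-.082,0.0,np.pi-.082):
        j=manip.solve_ik(p,q(th)); print(p,th,None if j is None else np.round(j,2))
t=manip.current_clock()
manip.move_pose((.62,-.04,.36),q(-.0))
print(manip.current_clock()-t, manip.current_tool_pos())
im,cal=shot('wrist','w1'); print(cal)
```

```text
(0.62, -0.04, 0.36) -0.082 [-0.06  0.32  0.11  1.47 -0.04  1.35 -0.03]
(0.62, -0.04, 0.36) 0.0 [-0.06  0.32  0.1   1.47 -0.03  1.35  0.05]
(0.62, -0.04, 0.36) 3.0595926535897933 [ 0.87  0.75 -1.47  1.44  0.74  1.6   2.53]
(0.45, -0.4, 0.33) -0.082 [ 0.08  0.38  0.8   1.58 -0.28  1.3   0.84]
(0.45, -0.4, 0.33) 0.0 [ 0.1   0.37  0.78  1.58 -0.27  1.3   0.92]
(0.45, -0.4, 0.33) 3.0595926535897933 [-0.19  0.64  1.36  1.59 -0.63  1.43 -2.  ]
(0.453, -0.333, 0.2) -0.082 [ 0.09  0.39  0.63  1.83 -0.27  1.    0.74]
(0.453, -0.333, 0.2) 0.0 [ 0.07  0.4   0.66  1.83 -0.28  1.01  0.84]
(0.453, -0.333, 0.2) 3.0595926535897933 [-0.33  0.76  1.36  1.84 -0.8   1.23 -1.94]
(0.453, -0.333, 0.08) -0.082 [ 0.13  0.57  0.59  1.91 -0.44  0.79  0.88]
(0.453, -0.333, 0.08) 0.0 [ 0.14  0.57  0.58  1.91 -0.43  0.79  0.95]
(0.453, -0.333, 0.08) 3.0595926535897933 [-0.21  0.84  1.13  1.92 -0.91  1.01 -1.88]
(0.7, -0.03, 0.2) -0.082 [-0.05  0.58  0.08  1.45 -0.05  1.12 -0.04]
(0.7, -0.03, 0.2) 0.0 [-0.04  0.58  0.07  1.45 -0.04  1.12  0.03]
(0.7, -0.03, 0.2) 3.0595926535897933 [-0.7   1.01  1.35  1.47 -0.98  1.
[... 224 characters left out ...]
0.47, 0.08, 0.2) -0.082 [-0.24  0.19  0.01  2.01 -0.    0.94 -0.3 ]
(0.47, 0.08, 0.2) 0.0 [-0.23  0.19  0.    2.01 -0.    0.94 -0.22]
(0.47, 0.08, 0.2) 3.0595926535897933 [ 0.81  0.49 -1.29  1.98  0.54  1.08  2.34]
(0.47, -0.03, 0.18) -0.082 [-0.09  0.21  0.11  2.05 -0.03  0.89 -0.05]
(0.47, -0.03, 0.18) 0.0 [-0.08  0.21  0.1   2.05 -0.03  0.89  0.03]
(0.47, -0.03, 0.18) 3.0595926535897933 [-1.04  0.57  1.37  2.07 -0.65  1.05 -2.57]
2.6417 [ 0.62002406 -0.03831383  0.35965889]
{'vfov': 62.68213963365162, 'cx': 316.0409867085754, 'cy': 237.5683579611477, 'eye': array([0.62028009, 0.04218214, 0.51786079]), 'attitude': array([ 9.88617528e-01,  1.82545516e-03, -5.86987522e-04,  1.50438380e-01])}
```

View pics/w1.png

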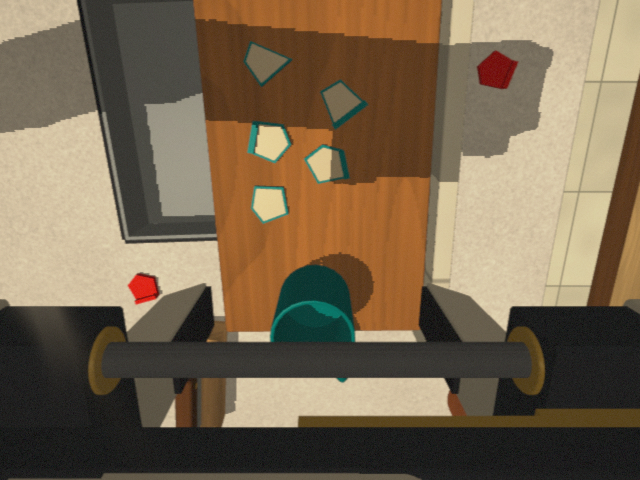

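The wrist view shows the five pieces at pixels (265,62), (342,103), (269,142), (326,164) and (269,203). The mug rim is at (313,325), the board's front edge runs (195,0)→(228,330) and the upstand's front edge (441,0)→(430,320). Next I'll segment the pieces and cast them to the board.

Run:
```python
from h import *
im=cv2.imread('pics/w1_raw.png'); cal=np.load('pics/w1.npy',allow_pickle=True).item()
hsv=cv2.cvtColor(im,cv2.COLOR_BGR2HSV).astype(int)
b,g,r=[im[:,:,i].astype(int) for i in range(3)]
m=((g-b*0>0)&(b>0.55*r)).astype(np.uint8)  # not brown
roi=np.zeros_like(m); cv2.fillPoly(roi,[np.array([(205,20),(430,20),(418,250),(230,250)])],1)
m=cv2.morphologyEx(m*roi,cv2.MORPH_OPEN,np.ones((3,3)))
cs,_=cv2.findContours(m,cv2.RETR_EXTERNAL,cv2.CHAIN_APPROX_NONE)
vis=im.copy()
for c in cs:
    if cv2.contourArea(c)<300: continue
    P=np.array([onz(cal,u,v,.110) for u,v in c[:,0]])
    M=cv2.moments(c); u=M['m10']/M['m00'];v=M['m01']/M['m00']
    print((round(u),round(v)),'area',cv2.contourArea(c),'cen',onz(cal,u,v,.11).round(4),'x',P[:,0].min().round(4),P[:,0].max().round(4),'y',P[:,1].min().round(4),P[:,1].max().round(4))
    cv2.drawContours(vis,[c],-1,(255,0,255),1)
cv2.imwrite('pics/w1v.png',cv2.resize(vis[0:340,180:460],None,fx=1.7,fy=1.7))
# edges: front edge per row, hue of board
bd=((r>1.6*b)).astype(np.uint8)
F=[];U=[]
for v in range(5,300,5):
    row=bd[v,150:420]; idx=np.where(row)[0]
    # front edge: first run of >=10
    for i in idx:
        if row[i:i+10].all(): F.append((150+i,v));break
    row=bd[v,380:470]; idx=np.where(row)[0]
    if len(idx): U.append((380+idx.max(),v))
F=np.array(F);U=np.array(U)
print(F[::6].tolist(),U[::6].tolist())
for nm,A,z in (('front z.11',F,.11),('front z.103',F,.103),('front z.096',F,.096),('rear',U,.11)):
    P=np.array([onz(cal,u,v,z)[:2] for u,v in A]); k=np.polyfit(P[:,1],P[:,0],1); r_=P[:,0]-np.polyval(k,P[:,1]); ok=abs(r_)<.004
    k=np.polyfit(P[ok,1],P[ok,0],1); print(nm,k.round(4),ok.sum(),len(A))
```

```text
(269, 203) area 1095.0 cen [ 0.5701 -0.0466  0.11  ] x 0.5509 0.5902 y -0.0688 -0.0278
(327, 164) area 1214.0 cen [ 0.6314 -0.0057  0.11  ] x 0.6074 0.6539 y -0.0255 0.0131
(268, 140) area 1318.0 cen [0.5713 0.0174 0.11  ] x 0.5496 0.5935 y -0.0041 0.0361
(341, 103) area 1257.0 cen [0.6443 0.0536 0.11  ] x 0.6234 0.6695 y 0.0297 0.0743
(264, 62) area 1171.0 cen [0.5695 0.0898 0.11  ] x 0.5499 0.5956 y 0.0686 0.1081
[[193, 5], [197, 35], [200, 65], [203, 95], [206, 125], [209, 155], [212, 185], [215, 215], [218, 245], [221, 275]] [[441, 5], [439, 35], [437, 65], [435, 95], [433, 125], [431, 155], [429, 185], [427, 215], [425, 245], [424, 275]]
front z.11 [-0.0252  0.5106] 59 59
front z.103 [-0.0252  0.5087] 59 59
front z.096 [-0.0252  0.5068] 59 59
rear [-0.0244  0.737 ] 59 59
```

View pics/w1v.png

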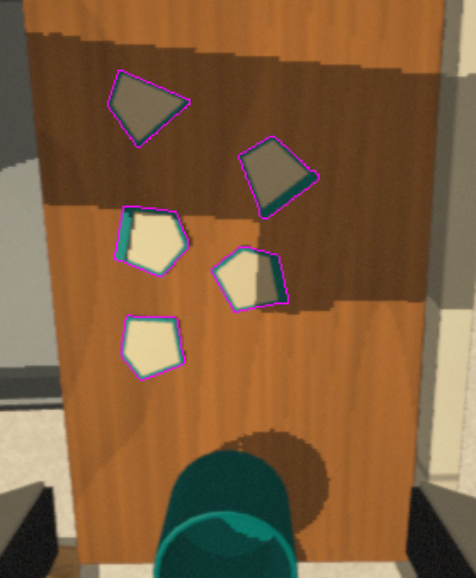

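Run:
```python
from h import *
def q(th): return np.array([np.cos(th/2),np.sin(th/2),0,0])
cal=np.load('pics/w1.npy',allow_pickle=True).item()
print('mug rim c',onz(cal,313,328,.193),'left',onz(cal,272,330,.193),'right',onz(cal,354,330,.193),'top',onz(cal,313,302,.193))
print('bin lip near-left',onz(cal,124,240,.065),'far',onz(cal,80,3,.065))
cs=viewer.get_calibration('scene');cd=viewer.get_calibration('side')
p=tri([ray(cs,210+442/2.8,160+87/2.8),ray(cd,210+312/3,140+38/3)]); print('creamer cap',p)
manip.move_pose((.45,-.42,.30),q(-.082))
print(manip.current_clock(), manip.current_tool_pos())
im,cal=shot('wrist','w2'); print(cal)
```

```text
mug rim c [ 0.61754663 -0.14711978  0.193     ] left [ 0.57935029 -0.14939092  0.193     ] right [ 0.65573239 -0.14905177  0.193     ] top [ 0.61751628 -0.12043703  0.193     ]
bin lip near-left [ 0.388214   -0.10290277  0.065     ] far [0.37926053 0.1498163  0.065     ]
creamer cap [0.63140115 0.20553989 0.18070986]
4.3917 [ 0.45167921 -0.41844094  0.30009498]
{'vfov': 62.68213963365162, 'cx': 316.0409867085754, 'cy': 237.5683579611477, 'eye': array([ 0.4583163 , -0.33820163,  0.45832134]), 'attitude': array([ 0.98786931, -0.03860718, -0.00603163,  0.15029081])}
```

View pics/w2.png

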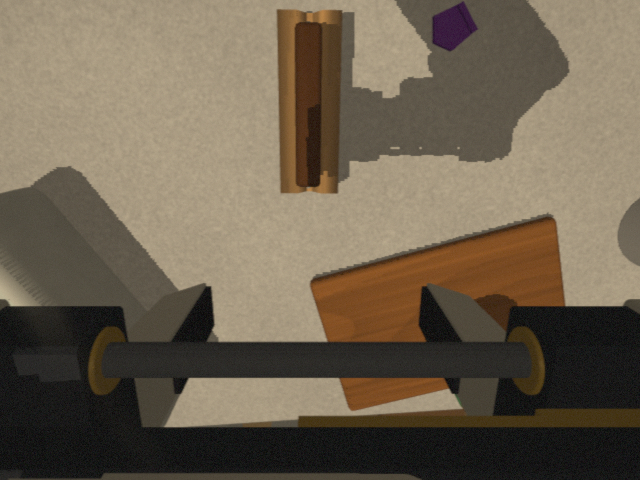

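Run:
```python
from h import *
im=cv2.imread('pics/w2_raw.png'); cal=np.load('pics/w2.npy',allow_pickle=True).item()
cv2.imwrite('pics/w2c.png',cv2.resize(im[0:205,260:360],None,fx=2.9,fy=2.9,interpolation=cv2.INTER_CUBIC).repeat(1,axis=0))
S=np.array([onz(cal,*p,.052) for p in [(278,10),(342,11),(338,193),(281,192)]]); H=np.array([onz(cal,*p,.112) for p in [(296,22),(322,23),(320,186),(295,185)]])
for A in (S,H): print(A.round(4).tolist(), A.mean(0).round(4), 'len',np.linalg.norm((A[0]+A[1]-A[2]-A[3])/2).round(4),'w',np.linalg.norm((A[1]+A[2]-A[0]-A[3])/2).round(4),'yaw',-np.arctan2(*((A[0]+A[1]-A[2]-A[3])[:2])).round(4))
```

```text
[[0.4306, -0.2442, 0.052], [0.489, -0.2496, 0.052], [0.4749, -0.4176, 0.052], [0.4158, -0.4119, 0.052]] [ 0.4526 -0.3308  0.052 ] len 0.1685 w 0.059 yaw -0.0858
[[0.4479, -0.2675, 0.112], [0.4683, -0.2698, 0.112], [0.457, -0.3984, 0.112], [0.435, -0.3958, 0.112]] [ 0.4521 -0.3329  0.112 ] len 0.129 w 0.0213 yaw -0.0938
```

View pics/w2c.png

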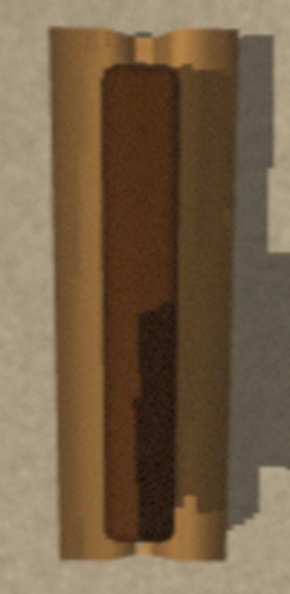

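Stand and handle sizes come out at 168×59 mm and 129×21 mm, which match the description. Lean is about 0. Next is the grasp at the handle centre.

Run:
```python
from h import *
def q(th): return np.array([np.cos(th/2),np.sin(th/2),0,0])
Q=q(-.088)
manip.move_pose((.4523,-.3325,.16),Q)
manip.servo_line((.4523,-.3325,.0795),Q,vel=.08)
print(manip.current_clock(), manip.current_tool_pos(), manip.current_force().round(2))
effector.close(f_grip=45)
print(manip.current_clock(), manip.current_finger_gap(), manip.current_tool_pos(), manip.current_force().round(2), manip.current_wrist_torque().round(3))
shot('side','s3',(180,200,420,460),2.3); shot('scene','c3',(110,200,270,370),3.4)
```

```text
6.3 [ 0.45270806 -0.33283984  0.08001867] [ 0.51 -0.27  0.06]
7.3833 0.02174067927408234 [ 0.45225248 -0.33251589  0.0794744 ] [-0.52  1.5   0.65] [-0.048  0.078 -0.   ]
```

View pics/s3.png

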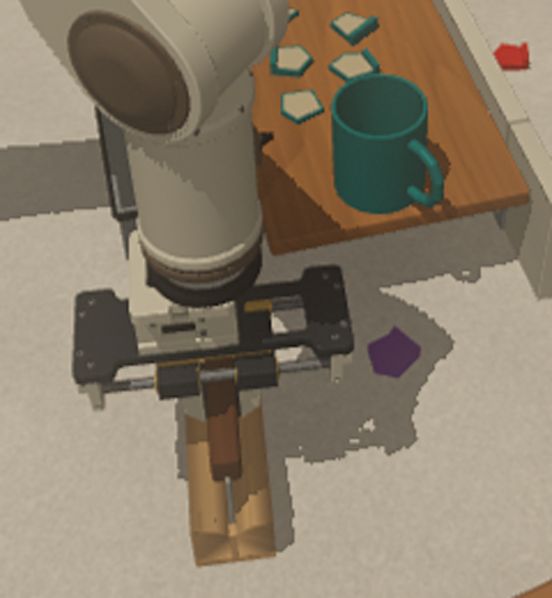

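View pics/c3.png

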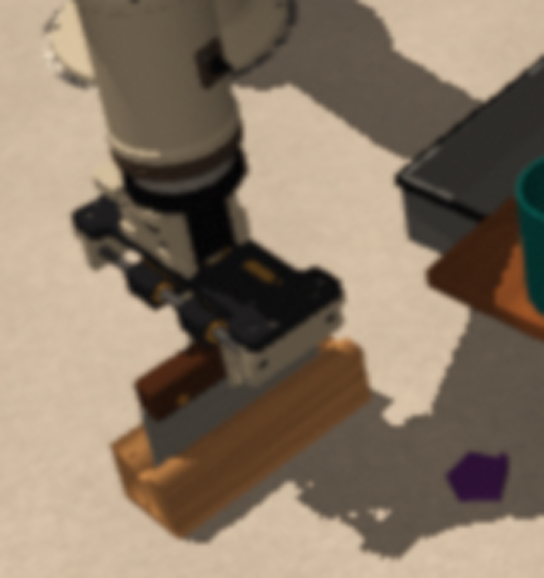

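```bash
cat >> h.py <<'E'
def q(th): return np.array([np.cos(th/2),np.sin(th/2),0,0])
PH=.025; QS=q(PH)
DZ=.0715   # TCP z minus edge z
def sh(s,yp,z): return np.array([.5075+s*np.cos(PH)-yp*np.sin(PH), s*np.sin(PH)+yp*np.cos(PH), z+DZ])  # edge point -> TCP
def F(n=6,dt=.01):
    a=[]
    for _ in range(n): a.append(np.r_[manip.current_force(),manip.current_wrist_torque()]); manip.sleep(dt)
    return np.mean(a,0)
def T(): return round(float(manip.current_clock()),2)
E
python3 - <<'E'
from h import *
Q=q(-.088)
manip.servo_line((.4523,-.3325,.15),Q,vel=.08)
print(T(),F().round(2))
manip.servo_line((.4523,-.3325,.30),Q,vel=.2)
print(T(),F().round(2),manip.current_finger_gap())
shot('side','s4',(100,60,420,400),1.8); shot('scene','c4',(110,100,330,370),2.2)
p=sh(.193,-.040,.228)
manip.servo_line(p,QS,vel=.25)
print(T(),manip.current_tool_pos(),p,F().round(2))
E
```

```text
8.52 [ 0.23 -0.23 -2.33 -0.08  0.06 -0.  ]
9.47 [-0.04  0.15 -2.73 -0.09  0.06 -0.01] 0.021658348442445095
11.32 [ 0.70087249 -0.03701501  0.29973484] [ 0.70143959 -0.035163    0.2995    ] [-0.05 -0.25 -1.86 -0.09  0.07  0.01]
```

View pics/s4.png

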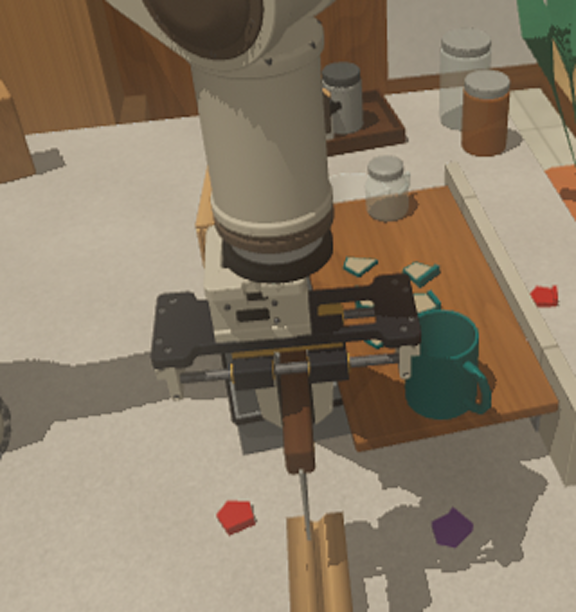

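View pics/c4.png

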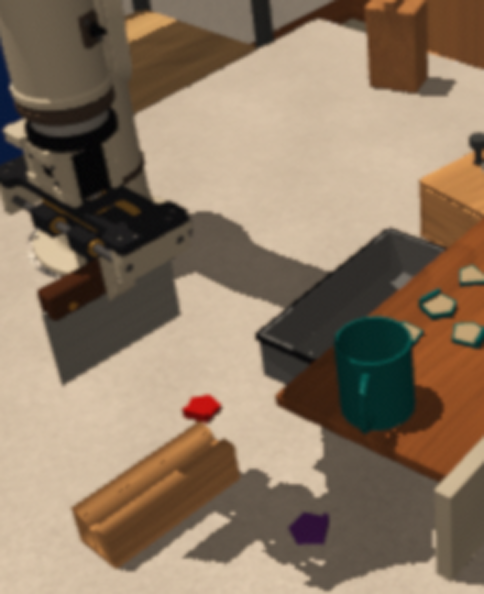

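Run:
```python
from h import *
yp=-.038
manip.servo_line(sh(.193,yp,.13),QS,vel=.12)
manip.sleep(.1)
f0=F(10); print(T(),manip.current_tool_pos()-sh(.193,yp,.13),f0.round(2))
shot('scene','c5',(200,150,440,370),2.6); shot('side','s5',(210,140,430,340),3)
z=.118
while z>.102:
    manip.servo_line(sh(.193,yp,z),QS,vel=.03)
    f=F(5)-f0; print(round(z,4),(manip.current_tool_pos()[2]-DZ).round(5),f.round(2))
    if f[2]>1.5: break
    z-=.001 if z<.1135 else .0015
print(T())
```

```text
12.52 [ 6.55383250e-04 -2.86688505e-05  1.17084162e-03] [-0.05  0.07 -2.28 -0.09  0.05  0.  ]
0.118 0.11788 [ 0.4   0.06  0.24  0.03 -0.01 -0.02]
0.1165 0.11654 [0.07 0.01 0.42 0.03 0.01 0.01]
0.115 0.11491 [ 0.05 -0.09  0.22  0.04  0.    0.02]
0.1135 0.11341 [ 0.12 -0.03  0.04 -0.01 -0.01 -0.01]
0.1125 0.11243 [ 0.45 -0.28 -0.37  0.02 -0.01 -0.01]
0.1115 0.11143 [ 0.27 -0.13 -0.36  0.02  0.01 -0.  ]
0.1105 0.11043 [-0.18  0.38 -0.1   0.01  0.01  0.01]
0.1095 0.10946 [-0.   -0.05 -0.08  0.   -0.    0.01]
0.1085 0.10928 [-2.37 -0.08  6.23  0.04  0.61 -0.02]
15.54
```

View pics/c5.png

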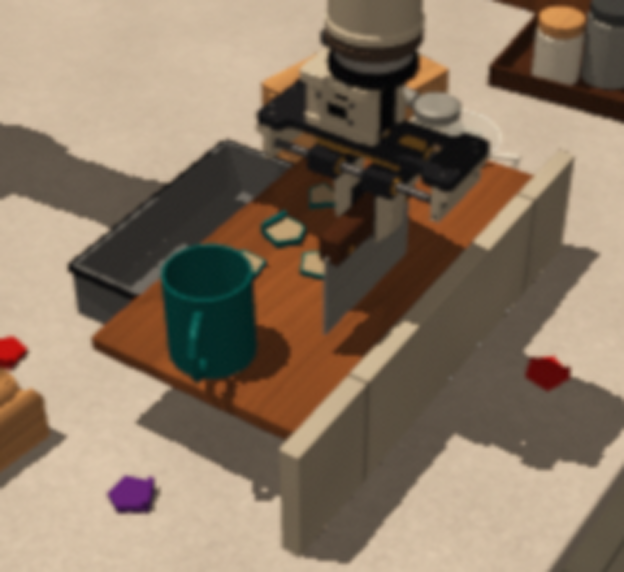

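View pics/s5.png

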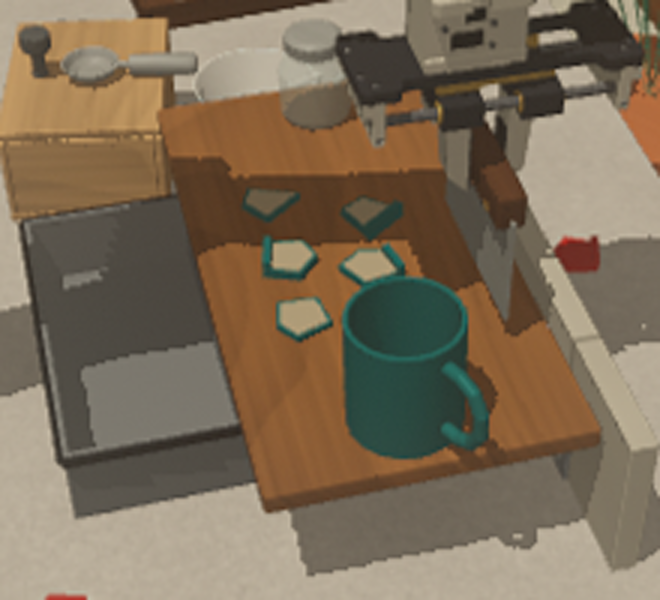

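Contact at the rear came at edge z ≈ 0.1093 (6 N, about 8 N/mm, no roll moment). For pass 1 I'll sweep forward with small force-corrected steps and learn the slope on the way.

```bash
cat >> h.py <<'E'
def sweep(yp,s0,z0,f0,pen=.0003,k=8000.,slope=None,yend=None,send=-.03):
    pts=[(s0,z0)]; a=0.03 if slope is None else slope; zc0=z0; s=s0; n=0
    yf=lambda s: yp if yend is None else yp+(yend-yp)*min(1,(s0-s)/(s0-.0))
    manip.servo_line(sh(s,yf(s),z0-pen),QS,vel=.03); f=(F(4)-f0)
    print('start',f.round(2))
    sc,zc=s0,z0
    while s>.045:
        st=.012 if n<3 and slope is None else .02
        s=max(s-st,.04); zt=zc-a*(sc-s)-pen
        manip.servo_line(sh(s,yf(s),zt),QS,vel=.07); n+=1
        f=F(4,.01)-f0; p=manip.current_tool_pos()
        if f[2]>.7:
            zc=zt+min(f[2],8)/k; sc=s; pts.append((s,zc))
            A=np.array(pts)
            if len(A)>=3 and A[0,0]-A[-1,0]>.03: a=np.clip(np.polyfit(A[:,0],A[:,1],1)[0],0,.065)
            elif len(A)==2: a=np.clip((A[0,1]-A[1,1])/(A[0,0]-A[1,0]),0.01,.06)
        else:
            zc=zt-.0003; sc=s
        print(round(s,3),'zt',round(zt,5),'f',f[:5].round(2),'zc',round(zc,5),'a',round(float(a),4),'err',(p-sh(s,yf(s),zt)).round(4))
        if f[2]>9.5: manip.servo_line(sh(s,yf(s),zt+.0006),QS,vel=.03)
    zt=zc-a*(sc-send)
    manip.servo_line(sh(send,yf(send),zt),QS,vel=.12)
    print('end',T(),(F(3)-f0).round(2)); return a,zc,sc
E
python3 - <<'E'
from h import *
f0=np.array([-.0,.05,-2.25,-.075,.055,0.])
print(sweep(-.038,.193,.1093,f0))
shot('scene','c6',(200,150,440,370),2.6); shot('side','s6',(180,140,430,370),2.6)
E
```

```text
start [-1.5  -0.21  5.7   0.04  0.48  0.01]
0.181 zt 0.10864 f [-0.19  0.23  5.72  0.02  0.06] zc 0.10935 a 0.01 err [ 0.0003 -0.      0.0004]
0.169 zt 0.10893 f [-1.33 -0.02  6.29  0.01  0.45] zc 0.10972 a 0.01 err [-0.0006 -0.     -0.0001]
0.157 zt 0.1093 f [-0.64  0.55  1.68 -0.01  0.29] zc 0.10951 a 0.0 err [-0.0008 -0.     -0.0007]
0.137 zt 0.10921 f [-0.05 -0.04  0.38 -0.01 -0.03] zc 0.10891 a 0.0 err [0.0003 0.     0.0001]
0.117 zt 0.10861 f [ 0.6  -0.39  0.54  0.   -0.02] zc 0.10831 a 0.0 err [0.0004 0.0001 0.0002]
0.097 zt 0.10801 f [-0.04  0.02  0.55 -0.02 -0.02] zc 0.10771 a 0.0 err [0.0003 0.0001 0.0002]
0.077 zt 0.10741 f [-0.03  0.28  0.31 -0.   -0.03] zc 0.10711 a 0.0 err [0.0003 0.0001 0.0002]
0.057 zt 0.10681 f [ 0.73 -0.41  0.06  0.02 -0.  ] zc 0.10651 a 0.0 err [ 0.0002 -0.      0.0002]
0.04 zt 0.10621 f [-2.23 -0.2   4.68 -0.04  0.75] zc 0.1068 a 0.0185 err [-0.0007 -0.0001  0.0002]
end 20.39 [ 0.4   0.02  0.39  0.   -0.02  0.01]
(np.float64(0.018494937092829077), np.float64(0.10679595981115073), 0.04)
```

View pics/c6.png

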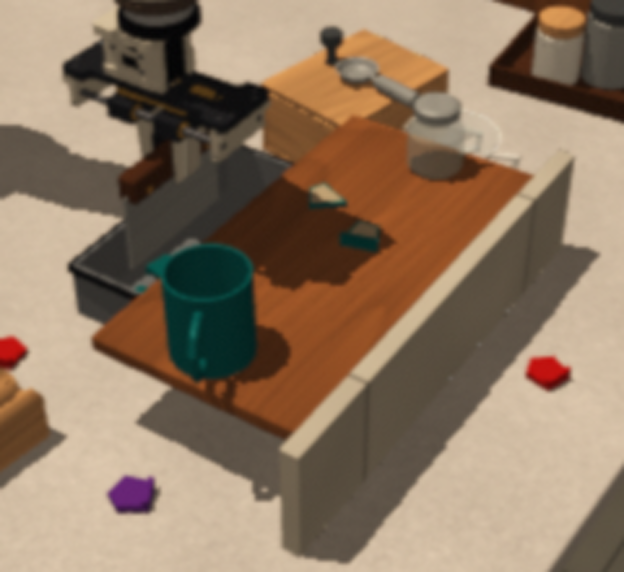

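View pics/s6.png

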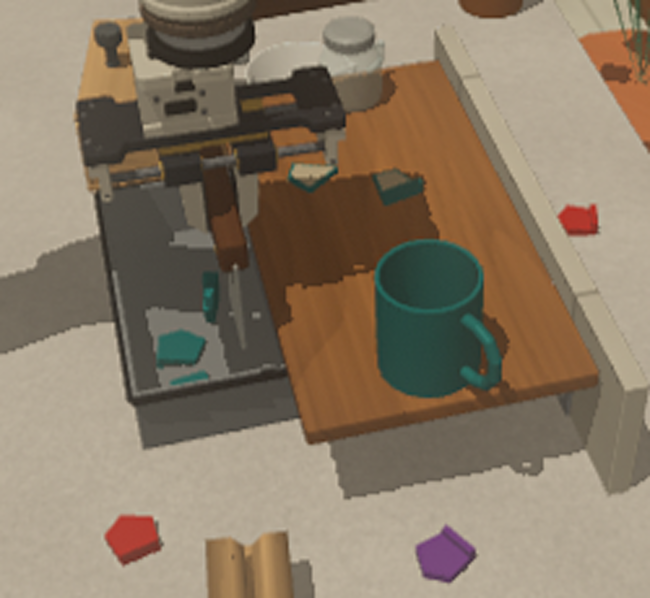

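Three pieces went into the bin, and the two on the +y side, at scene crop (325,195) and (360,235), are unmoved. The slope is about 0.018 rad. Pass 2 covers those two.

Run:
```python
from h import *
yp=.075
p=manip.current_tool_pos()
manip.servo_line((p[0],p[1],.15+DZ),QS,vel=.15)
manip.servo_line(sh(.193,yp,.15),QS,vel=.2)
manip.servo_line(sh(.193,yp,.113),QS,vel=.1); manip.sleep(.1)
f0=F(8); print(T(),f0.round(2),(manip.current_tool_pos()-sh(.193,yp,.113)).round(4))
z=.1105
for i in range(8):
    manip.servo_line(sh(.193,yp,z),QS,vel=.03); f=F(4)-f0; print(round(z,4),f.round(2))
    if f[2]>1.2: break
    z-=.0005
zc=z+min(f[2],6)/8000
print(sweep(yp,.193,zc,f0,slope=.0178))
print(T())
shot('scene','c7',(200,150,440,370),2.6); shot('side','s7',(180,140,430,370),2.6)
```

```text
23.04 [-0.07  0.09 -2.27 -0.09  0.04  0.01] [0.0006 0.     0.001 ]
0.1105 [ 0.01  0.31 -0.19  0.03  0.02  0.02]
0.11 [ 0.21 -0.19 -0.    0.03  0.03 -0.  ]
0.1095 [ 0.05 -0.06  0.16 -0.01  0.01 -0.03]
0.109 [-0.37  0.05  3.04 -0.    0.23 -0.01]
start [-0.62 -0.29  3.31 -0.    0.24  0.01]
0.173 zt 0.10872 f [-3.4  -0.21  5.62 -0.04  1.05] zc 0.10943 a 0.01 err [-0.0008  0.0001  0.0002]
0.153 zt 0.10893 f [-0.33 -0.27  0.07  0.01  0.03] zc 0.10863 a 0.01 err [ 0.0001 -0.     -0.0003]
0.133 zt 0.10813 f [-1.12 -0.55  2.   -0.01  0.36] zc 0.10838 a 0.0181 err [-0.0002  0.      0.    ]
0.113 zt 0.10771 f [-1.76  0.03  3.47  0.01  0.53] zc 0.10815 a 0.0176 err [-0.0003  0.      0.0001]
0.093 zt 0.1075 f [-0.44 -0.4   1.06  0.02  0.18] zc 0.10763 a 0.0186 err [-0.0001 -0.     -0.0001]
0.073 zt 0.10696 f [-1.43  0.07  3.3  -0.    0.5 ] zc 0.10737 a 0.0184 err [-0.0004  0.      0.0001]
0.053 zt 0.1067 f [-0.48 -0.36  1.32  0.02  0.22] zc 0.10686 a 0.0189 err [-0.0002 -0.     -0.0001]
0.04 zt 0.10632 f [-1.58 -0.52  3.86 -0.    0.58] zc 0.1068 a 0.0185 err [-0.0006 -0.      0.0001]
end 28.82 [ 0.29 -0.38  0.14 -0.04 -0.01 -0.03]
(np.float64(0.018488312045784765), np.float64(0.10680162429116408), 0.04)
28.85
```

View pics/c7.png

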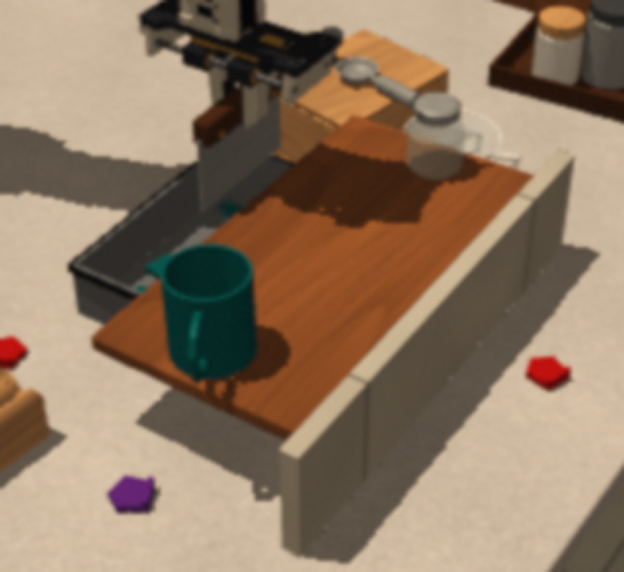

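View pics/s7.png

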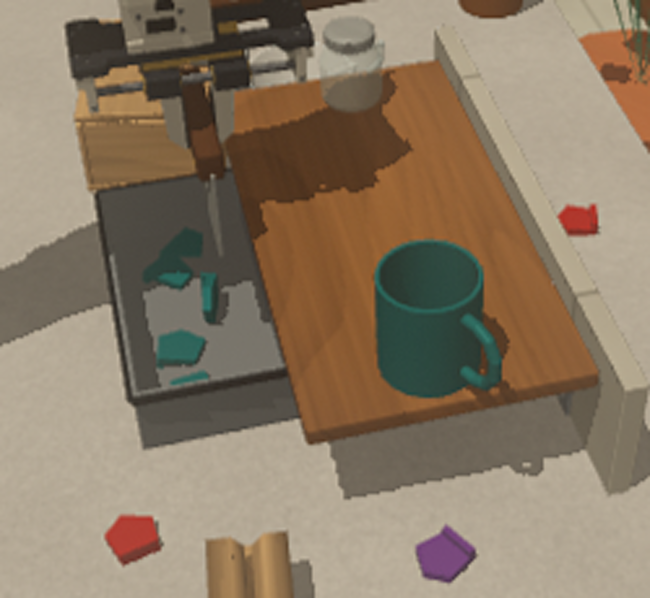

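The board is clear. The pieces seen in the bin are at side crop (185,243), (173,280), (210,295), (180,348) and (190,378). I'll count them from above with the wrist camera before returning the scraper.

Run:
```python
from h import *
p=manip.current_tool_pos()
manip.servo_line((p[0],p[1],.24),QS,vel=.2)
manip.move_pose((.43,.06,.32),QS); print(T(),F(3).round(2),manip.current_finger_gap())
shot('wrist','w8',(80,0,400,300),2.4)
```

```text
29.88 [ 0.25 -0.13 -2.61 -0.1   0.06  0.01] 0.021740499577085313
```

View pics/w8.png

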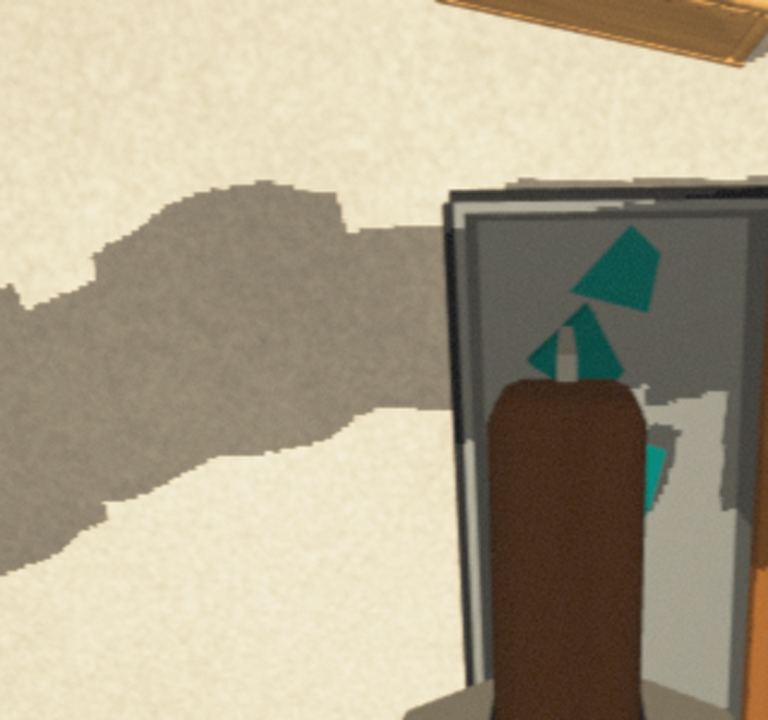

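View pics/w8_raw.png

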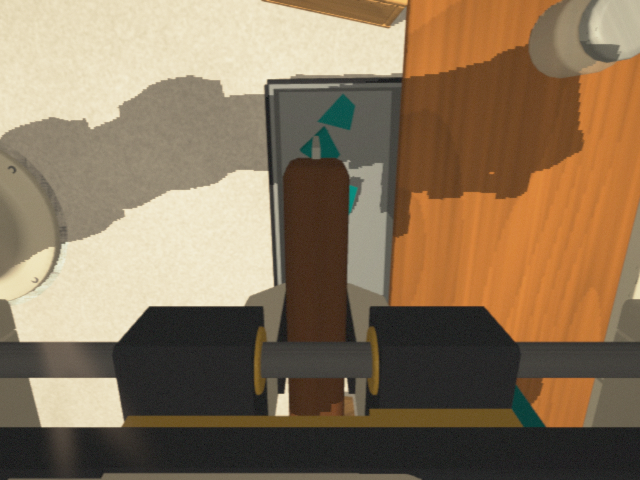

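All five are accounted for: three at wrist (340,112), (322,143) and (351,200), plus the two near the -y end in the side view. Next I return the scraper to the slot with force monitoring.

Run:
```python
from h import *
Q=q(-.088)
manip.servo_line((.4523,-.3325,.30),Q,vel=.25)
manip.servo_line((.4523,-.3325,.135),Q,vel=.15); manip.sleep(.2)
f0=F(8); print(T(),f0.round(2),(manip.current_tool_pos()-np.array([.4523,-.3325,.135])).round(4))
shot('side','s9',(180,240,420,460),2.4); shot('scene','c9',(110,220,270,370),3.6)
```

```text
33.19 [ 0.2   0.12 -2.35 -0.07  0.05  0.01] [ 0.0004 -0.0002  0.0006]
```

View pics/s9.png

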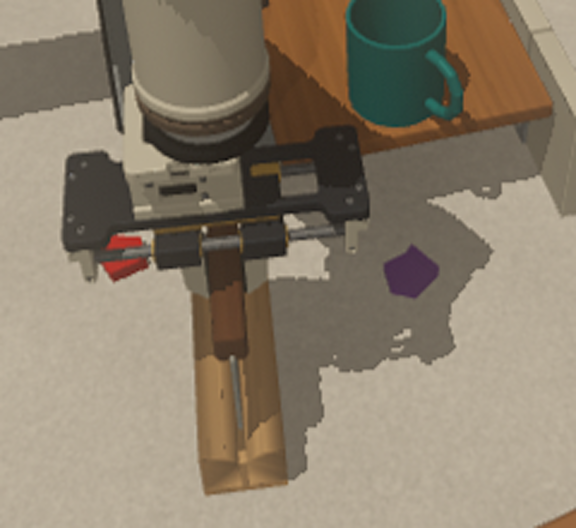

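View pics/c9.png

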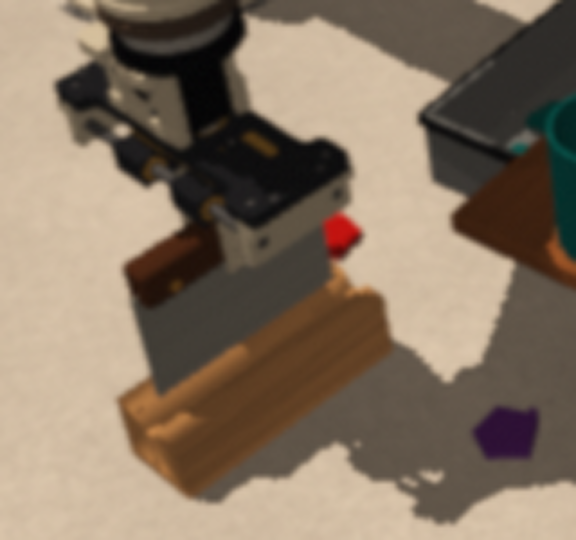

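Run:
```python
from h import *
Q=q(-.088); f0=np.array([.1,.05,-2.3,-.08,.05,.01])
z=.118
while z>.0788:
    manip.servo_line((.4523,-.3325,z),Q,vel=.05 if z>.09 else .03); f=F(3)-f0
    print(round(z,4),manip.current_tool_pos().round(4),f.round(2))
    if f[2]>4 or abs(f[:2]).max()>6: break
    z-=.008 if z>.09 else .001
print(T())
shot('side','s10',(180,240,420,460),2.4); shot('scene','c10',(110,220,270,370),3.6)
```

```text
0.118 [ 0.4521 -0.3325  0.1176] [-0.24 -0.36 -0.06 -0.04  0.05 -0.01]
0.11 [ 0.4521 -0.3323  0.1097] [-0.18 -0.13  0.28 -0.04  0.02 -0.04]
0.102 [ 0.4521 -0.3323  0.1017] [ 0.25 -0.36  0.45  0.03  0.04 -0.02]
0.094 [ 0.4521 -0.3323  0.0936] [-0.29  0.24  0.26 -0.03 -0.01 -0.03]
0.086 [ 0.4522 -0.3325  0.0858] [ 0.1  -0.14  0.73  0.01 -0.02  0.02]
0.085 [ 0.4523 -0.3325  0.0851] [ 0.03 -0.56 -0.01 -0.01  0.03 -0.02]
0.084 [ 0.4523 -0.3325  0.084 ] [-0.07 -0.05  0.25 -0.04  0.02 -0.  ]
0.083 [ 0.4523 -0.3325  0.0829] [ 0.24 -0.15  0.45 -0.   -0.03  0.  ]
0.082 [ 0.4523 -0.3325  0.082 ] [ 0.37 -0.14  0.16  0.01 -0.   -0.02]
0.081 [ 0.4522 -0.3325  0.0809] [-0.2  -0.12 -0.05 -0.03  0.   -0.01]
0.08 [ 0.4522 -0.3325  0.0799] [ 0.08 -0.79  0.49 -0.    0.02  0.  ]
0.079 [ 0.4525 -0.3326  0.0795] [-0.59  1.32  5.75  0.21  0.33 -0.  ]
37.17
```

View pics/c10.png

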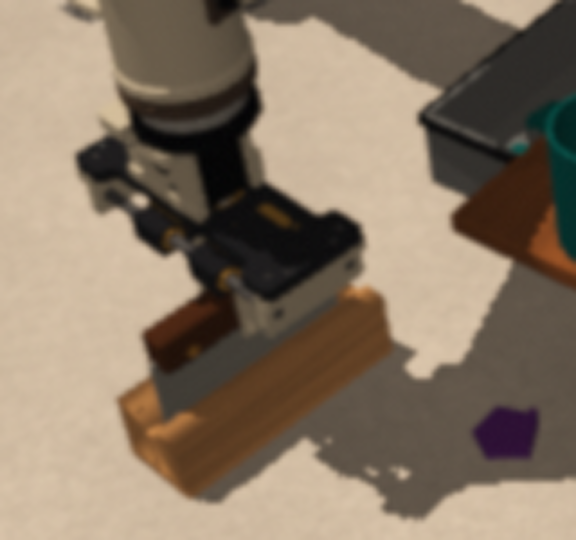

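Run:
```python
from h import *
Q=q(-.088)
manip.servo_line((.4523,-.3325,.0796),Q,vel=.03)
effector.open_jaws(); print(T(),manip.current_finger_gap(),F(3).round(2))
manip.servo_line((.4523,-.3325,.2),Q,vel=.12)
manip.move_pose((.43,-.02,.35),QS); print(T(),F(3).round(2))
shot('wrist','w11'); shot('side','s11',(180,140,420,460),1.8); shot('scene','c11',(110,150,440,400),2.3)
```

```text
38.72 0.09204822814965492 [-0.26  0.48 -0.12 -0.07  0.07  0.01]
41.2 [-0.25  0.05 -0.02 -0.09  0.06 -0.01]
```

View pics/w11.png

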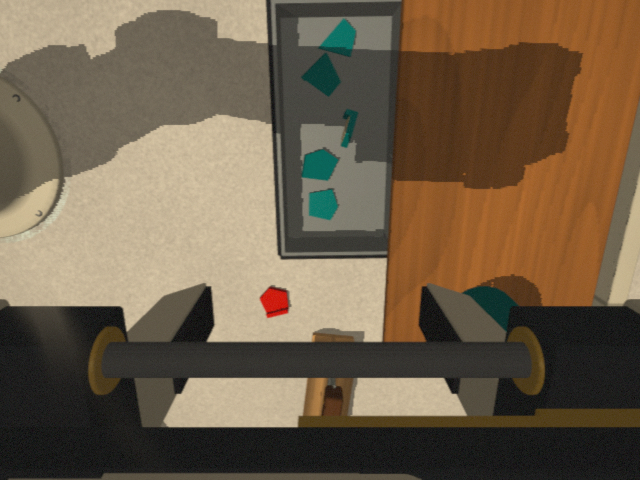

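View pics/s11.png

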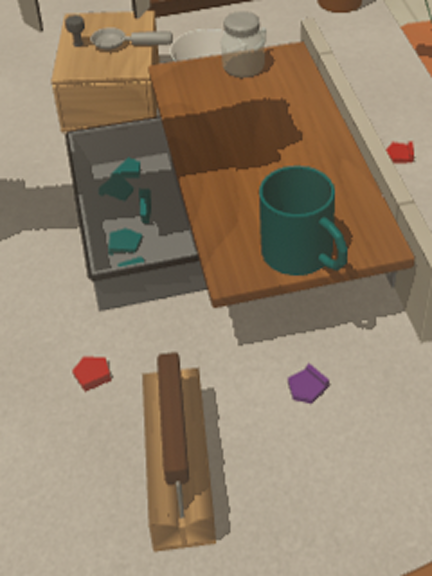

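View pics/c11.png

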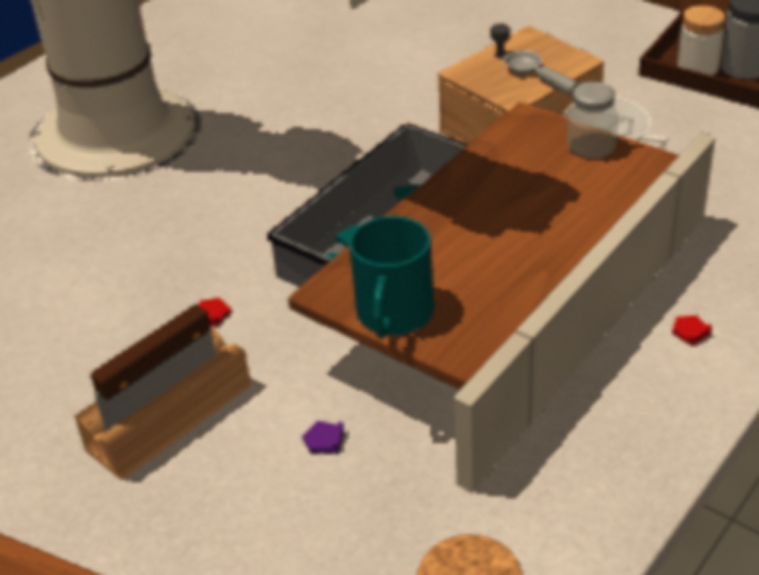

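The bin holds five pieces at wrist (340,38), (322,75), (348,128, on edge), (320,164) and (323,204). As a last check I'll measure the scraper and the standing piece numerically.

Run:
```python
from h import *
c=np.load('pics/s11.npy',allow_pickle=True).item(); d=np.load('pics/c11.npy',allow_pickle=True).item(); w=np.load('pics/w11.npy',allow_pickle=True).item()
S=lambda u,v:(180+u/1.8,140+v/1.8); C=lambda u,v:(110+u/2.3,150+v/2.3)
print('handle top corners side', [onz(c,*S(*p),.112).round(4).tolist() for p in [(157,354),(179,352),(166,482),(189,480)]])
print('near top-left corner tri', tri([ray(c,*S(167,474)),ray(d,*C(95,378))]).round(4))
for p in [(340,38),(322,75),(348,128),(320,164),(323,204)]: print(p,onz(w,*p,.01).round(3))
print('stand piece top tri',tri([ray(c,*S(146,191)),ray(w,353,111)]).round(4))
print('bin corners',onz(w,281,257,.065).round(4),onz(w,268,3,.065).round(4))
```

```text
handle top corners side [[0.4475, -0.2693, 0.112], [0.4692, -0.2717, 0.112], [0.4366, -0.4097, 0.112], [0.4566, -0.4123, 0.112]]
near top-left corner tri [ 0.4386 -0.3941  0.1013]
(340, 38) [0.453 0.143 0.01 ]
(322, 75) [0.434 0.104 0.01 ]
(348, 128) [0.467 0.045 0.01 ]
(320, 164) [0.434 0.    0.01 ]
(323, 204) [ 0.439 -0.051  0.01 ]
stand piece top tri [0.4706 0.0642 0.0303]
bin corners [ 0.3897 -0.1042  0.065 ] [0.3775 0.1637 0.065 ]
```

Run:
```python
from h import *
print(T()); manip.hand_in(); print(T())
```

```text
41.38
the job is handed in; nothing more can be done
the job is handed in; nothing more can be done
```

I swept all five pieces off the board into the bin in two passes and stood the scraper back in its slot. I handed the job in at 41.4 s, and `hand_in` gave no verdict.

**Sweeping:** I felt the board's slope as about 0.018 rad. The readings between sweep steps never passed about 6.5 N. I did not measure the board's bend afterwards.

**Last checks:**
- **Pieces:** The board was clear. The bin held five separate pieces, four lying flat and one standing on edge; I put the top of that one at about 30 mm, below the 65 mm rim.
- **Bin:** I found no shift. The near lip corner measured within about 2 mm of where it was before the sweep.
- **Scraper:** The grasp ended at the same height it started from, with the edge on the slot floor. The handle's centre is within about 6 mm of the stand's middle and looked upright. One two-view check put a handle top corner at z 0.101 instead of 0.112. I took this as a poorly picked pixel in blurred crops, because the slot-floor contact height agreed with the start.
- **Other things:** The mug, creamer, dripper, spoon and box looked unmoved in the pictures, with the box lid closed. The gripper was open and clear of everything, with wrist force near zero.

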